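# Rock a battery block into its charging dock

## Task

Load the battery block lying on the dock's deck into the bay: bring its brass-contact nose down into the bay and under the yellow keeper bar while the tail is still up, then let or press the tail down until the battery lies flat on the bay floor. Leave the mug, the screwdriver and the steel weight where they are.

Things in the scene. Friction and masses are not known exactly. Their poses are not given: they have to be found in the camera images.
- dock: Battery charging dock, grey, fixed, 340 x 120 mm. Origin on the bench under the middle of the sill, where deck ends and bay begins; x = loading direction (deck to bay), y across, z up. Flat deck: top 27 mm above the bench, x -185 to 0 mm, 120 wide. Electronics pod, 50 mm high, at x 115 to 155.
- bay_floor (a point): Centre of the bay's floor, 48 mm past the sill along dock x, 15 mm above the bench (12 mm below the deck). The bay is 96 mm long (from the sill to its upright far wall) and 57 mm wide, little more than the battery.
- keeper_edge (a point): Middle of the lower front edge of the yellow keeper bar across the far end of the bay: 88 mm past the sill, 40 mm above the bench. The bar is 5 mm thick and overhangs the last 8 mm of the bay, so the battery cannot go in flat from above.
- guide_mouth (a point): On the deck midway between the open ends of the two blue guides, 60 mm before the sill. The guides stand 7 mm above the deck, 6 mm thick; they are 57 mm apart from 12 mm before the sill on, along the bay, and flare to about 85 mm apart at this mouth.
- battery: Battery block, orange with a black band, 92 mm long (x) x 54 wide (y) x 22 high (z), 0.2 to 0.4 kg. It lies upright and free on the deck, nose roughly towards the bay, a little skewed and off to one side. Origin at the centre of its underside; x points to the nose (end with four brass contacts), z up.
- battery_nose (a point): Middle of the lower edge of the battery's nose end (brass contacts), 46 mm along battery x from its origin.
- battery_tail (a point): Middle of the upper edge of the battery's tail end (white bar on top), 46 mm back and 22 mm up from the battery's origin.
- mug: Blue mug, 80 mm wide, 95 mm high, a bystander. Origin at the centre of its underside.
- screwdriver: Screwdriver lying on the bench, a bystander. Its x axis runs along it, handle to -x.
- weight: Steel calibration weight with a knob, 56 mm wide, 68 mm high, a bystander. Origin at the centre of its underside.
Things that resemble listed ones, but are neither listed nor needed, are in the scene too. There is more than one size of the battery; the job needs the smallest.

How it is judged:
By the outcome, as a careful person would: the job done as asked, in the order asked, and still so for the second after the job is handed in, with the robot touching nothing.
It also fails if it takes over 42 s, if anything falls off the work surface, if the arm or the gripper's body presses on something with over 40 N, if the wrist force passes 120 N, or if a joint passes its speed limit or range.

## Robot

A 6-joint arm with a two-finger parallel gripper is mounted at the origin on the work surface. World frame = base frame: x ahead of the robot, y to its left, z up, the work surface at z = 0. Lengths are in m, angles in degrees, forces in N, time in s.
With the tool pointing down it reaches from about 0.35 to 0.85 m from the base axis. Payload 8.1 kg.
Tool frame: the origin (TCP) lies at the very end of the fingers, on their centre line; the grasp point (between the pads) lies 19 mm behind it; z points along the fingers, y is the direction in which the jaws open and shut (so a half turn about z gives the same grasp; the last joint's range is limited). The gripper opens to 93 mm and grips with 3 to 60 N. Pads are 15 mm wide; open, the fingers measure 128 mm over their backs; the gripper's body (75 mm by 188 mm) begins 65 mm behind the grasp point.
Start: joints at [-70.669, 7.471, 85.268, -0, 87.261, -4.893], TCP at [0.246, -0.547, 0.219] pointing down, gripper open.
Joint ranges: [-169.43, 169.43], [-51.17, 129.36], [1.28, 143.12], [-76.62, 256.62], [0, 156.53], [-152.29, 152.29]. Speed limits (degrees/s): [136.94, 136.94, 159.86, 180, 180, 180].

## Interface

Orientations are given as [roll, pitch, yaw] about the fixed x, y, z axes, in that order (R = Rz(yaw) Ry(pitch) Rx(roll)).
In Python, from workcell import manip gives the robot as it stands. The module is installed in compiled form; this text tells all that it offers.
- The arm moves only by the tool drive_tool, never from a script. Its argument "targets" is a list of rows, each an object with "jaw": the opening, from 0 (shut) to 1 (fully open); "slide": the shift along the tool's x, y, z in cm, a list of three; "angular": the turn, a rotation vector about the tool's x, y, z in degrees, a list of three. In form: [{"jaw": jaw, "slide": [tx, ty, tz], "angular": [rx, ry, rz]}, ...]. A call has 1 to 20 rows; each row is the pose to reach, as a shift and turn from the pose commanded when the call began, along the tool's axes at that moment; what a row does not reach only later rows make up. A row lasts 1/8 s, in which the tool goes at most 62.5 mm and 10.7 degrees, less where a joint would pass 70% of its speed; a pose out of reach is approached as far as the arm can. A call with a gripper value outside its range is refused whole. The fingers move at their own pace and stop on an object; "grip_force" is the grip in N (left out, the last holds). Time passes only in rows, so rows that repeat a pose let the fingers close. It gives the time, the measured TCP pose, the force and the opening at its end, in the units of the state.
- manip.get_state(): the state, without advancing time (a new reading comes with each control period).
- manip.snapshot(name): name is "scene" or "top" or "wrist"; returns a dict with "image" (480x640x3 uint8, blue, green, red), "intrinsics" (3x3 intrinsics, pixels), "dist_coeffs" ([k1, k2, p1, p2, k3] as OpenCV has them; the pictures are not rectified), "R" (3x3) and "t" (3): a world point X has camera coordinates R X + t; the wrist camera has in their place "tool_from_camera" (4x4, takes a point from camera to tool coordinates, whose origin is the TCP and whose axes are the flange's). Camera axes: x right, y down, z forward; pixel columns grow to the right and rows downward; lengths in m; the calibration is good to about 2 mm. A picture is of the moment at which its call begins: read the wrist's pose just before it. There is no depth.
- manip.close_job(): hands the job in, once; it reports no verdict.
The state is a dict: "time": time; "joint_positions": joint angles; "joint_vel": joint speeds; "effort": joint torques, N m; "tool_pos": TCP position; "tcp_rot": TCP orientation; "force": force on the tool from outside, world axes, zero at the start; "moment": the same for the moment, N m; "gripper_width": finger opening in m.
Only numpy, scipy, OpenCV 4.12 (cv2) and the standard library are available. Lean on these libraries where they do the work, as an engineer would, in place of code of your own. Each camera call takes 0.05 s, during which the arm holds its last target.

## Working session

There is one attempt and no reset: what is moved stays moved. The work goes in short steps, Python scripts to look and compute and a tool call to move; the robot and the scene stay as the last step left them, time stands still between calls to the robot, and variables do not carry over. Pictures are saved under pics/ and viewed, and the job is handed in when it is done.

Besides the shell and the picture viewer there is one more tool, called as name(argument=value, ...), one argument or row to a line, values as JSON. drive_tool: Moves the arm, as the interface text tells. Its arguments: {"type":"object","properties":{"targets":{"type":"array","items":{"type":"object","properties":{"jaw":{"type":"number"},"slide":{"type":"array","items":{"type":"number"}},"angular":{"type":"array","items":{"type":"number"}}}}},"grip_force":{"type":"number"}},"required":["targets"]}

```bash
mkdir -p pics
python3 - <<'E'
from workcell import manip
import cv2,pickle
print(manip.get_state())
for n in("scene","top","wrist"):
    s=manip.snapshot(n); cv2.imwrite(f"pics/{n}0.png",s["image"]); pickle.dump(s,open(f"{n}0.pkl","wb"))
    print({k:v for k,v in s.items() if k!="image"})
E
```

```text
{'time': 0.0, 'joint_positions': array([-7.06687605e+01,  7.51493555e+00,  8.53283467e+01, -4.93552683e-04,
        8.72604442e+01, -4.89407621e+00]), 'joint_vel': array([-0.00896818, -0.01160794,  0.05896031, -0.03631535, -0.04212974,
       -0.0469165 ]), 'effort': array([-3.86143311e-04, -5.59831882e+01, -4.91766143e+01,  7.67250219e-02,
        3.52665852e-02, -2.04440989e-04]), 'tool_pos': array([ 0.24601813, -0.54663205,  0.21759817]), 'tcp_rot': array([-1.79896610e+02, -8.35815570e-03,  2.42253322e+01]), 'force': array([-0.19515127,  0.40513856, -0.93805041]), 'moment': array([-0.00559553, -0.05256417, -0.00154658]), 'gripper_width': 0.092855051205366}
{'intrinsics': array([[520.70920986,   0.        , 308.93163628],
       [  0.        , 520.70920986, 244.09171599],
       [  0.        ,   0.        ,   1.        ]]), 'dist_coeffs': array([-0.1205962,  0.       ,  0.       ,  0.       ,  0.       ]), 'R': array([[ 0.37842113,  0.92563288, -0.0011052 ],
       [ 0.77091842, -0.31583052, -0.5531147 ],
       [-0.51233021,  0.20845827, -0.83310438]]), 't': array([-0.19323502, -0
[... 399 characters left out ...]
.01418332, -0.9950129 ]]), 't': array([-0.02734912,  0.53213737,  1.19955121])}
{'intrinsics': array([[430.36582194,   0.        , 322.96649445],
       [  0.        , 430.36582194, 242.03947756],
       [  0.        ,   0.        ,   1.        ]]), 'dist_coeffs': array([-0.05383376,  0.        ,  0.        ,  0.        ,  0.        ]), 'tool_from_camera': array([[ 7.05371316e-05, -9.59721099e-01, -2.80954458e-01,
         7.83428009e-02],
       [ 9.99999838e-01,  2.26433664e-04, -5.22419348e-04,
         2.28999176e-04],
       [ 5.64994418e-04, -2.80954375e-01,  9.59720959e-01,
        -1.65890712e-01],
       [ 0.00000000e+00,  0.00000000e+00,  0.00000000e+00,
         1.00000000e+00]])}
```

```bash
ls pics
```

```text
scene0.png
top0.png
wrist0.png
```

View pics/scene0.png

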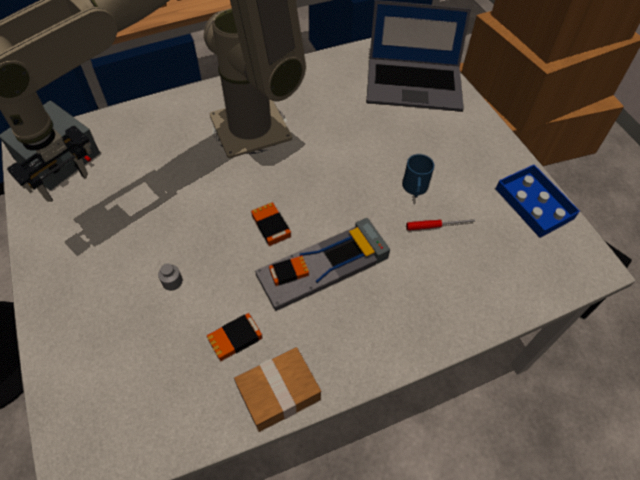

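View pics/top0.png

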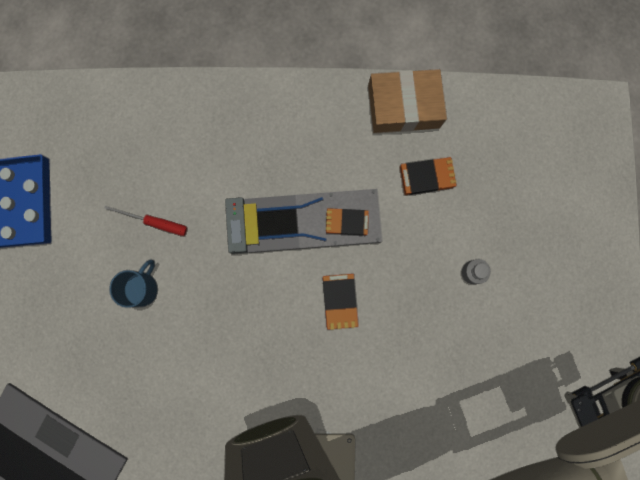

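View pics/wrist0.png

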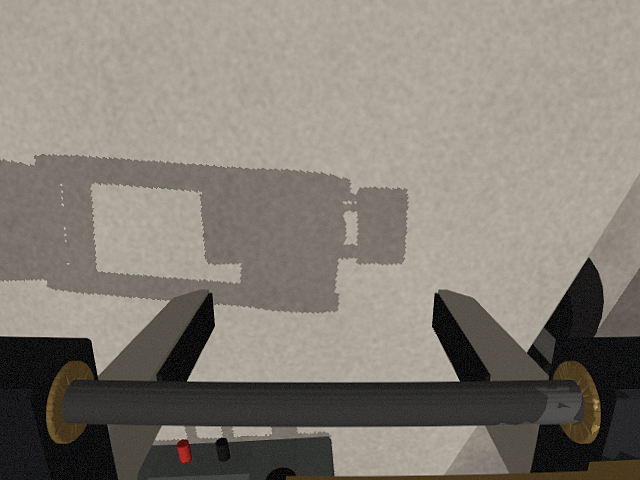

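The top view shows the dock at about (305,222), its bay and keeper to the left (world +y). The battery on the deck is at about (347,221) with its nose to the left. I'll enlarge it.

Run:
```python
import cv2
i=cv2.imread("pics/top0.png")[180:265,215:395]; cv2.imwrite("pics/top0c.png",cv2.resize(i,None,fx=4.4,fy=4.4,interpolation=cv2.INTER_CUBIC))
i=cv2.imread("pics/scene0.png")[210:315,245:400]; cv2.imwrite("pics/scene0c.png",cv2.resize(i,None,fx=5,fy=5,interpolation=cv2.INTER_CUBIC))
```

```text
(no output)
```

View pics/top0c.png

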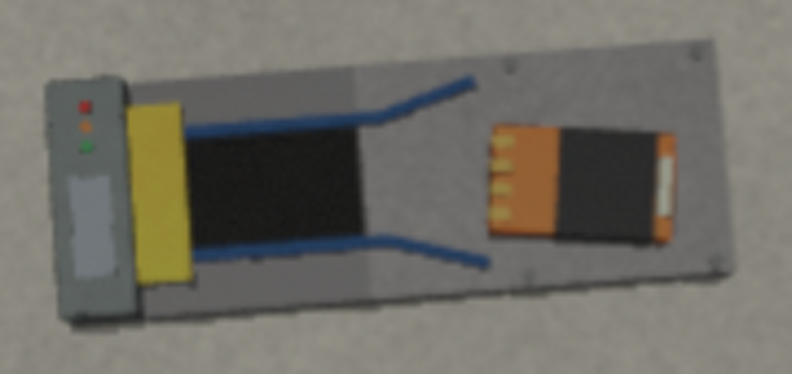

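View pics/scene0c.png

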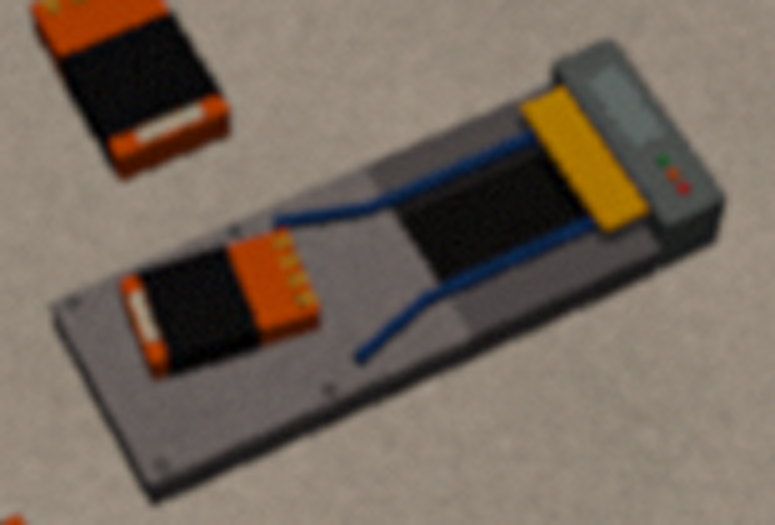

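```bash
cat > h.py <<'E'
import numpy as np,cv2,pickle
from scipy.optimize import least_squares
def proj(s,X):
    return cv2.projectPoints(np.asarray(X,float).reshape(-1,3),cv2.Rodrigues(s["R"])[0],np.array(s["t"]),s["intrinsics"],s["dist_coeffs"])[0].reshape(-1,2)
def T2(p,X):
    X=np.asarray(X,float).reshape(-1,3);c,s=np.cos(p[2]),np.sin(p[2])
    return np.c_[p[0]+c*X[:,0]-s*X[:,1],p[1]+s*X[:,0]+c*X[:,1],X[:,2]]
def fit(obs,p0):  # obs list (s,X list,uv list)
    f=lambda p:np.concatenate([(proj(s,T2(p,X))-uv).ravel() for s,X,uv in obs])
    r=least_squares(f,p0,loss="soft_l1"); return r.x,r.fun.reshape(-1,2)
def rayz(s,uv,z):
    q=cv2.undistortPoints(np.array([[uv]],float),s["intrinsics"],s["dist_coeffs"])[0,0]
    R=s["R"];C=-R.T@s["t"];d=R.T@np.r_[q,1];return C+d*(z-C[2])/d[2]
E
python3 - <<'E'
from h import *
t=pickle.load(open("top0.pkl","rb"));s=pickle.load(open("scene0.pkl","rb"))
ct=lambda a:(np.array(a,float)+.5)/4.4-.5+[215,180]
cs=lambda a:(np.array(a,float)+.5)/5-.5+[245,210]
D=[[-.185,-.06,.027],[-.185,.06,.027],[0,-.0285,.027],[0,.0285,.027],[.155,-.06,.05],[.155,.06,.05],[0,-.06,.027],[0,.06,.027]]
ut=ct([(713,40),(735,272),(358,128),(366,237),(47,82),(66,318),(355,68),(370,308)])
Ds=[[-.185,-.06,.027],[-.185,.06,.027],[.155,.06,.05],[.155,-.06,.05]]
D2=[[-.185,.06,.027],[-.185,-.06,.027],[.155,-.06,.05],[0,-.06,.027]]
us=cs([(55,308),(155,490),(722,200),(470,338)])
# scene: far-left side is +y or -y? try both
for sg in(1,-1):
    D2s=[[a,b*sg,c] for a,b,c in D2]
    p,r=fit([(t,D,ut),(s,D2s,us)],[.5,.1,1.6]);print(sg,p,np.degrees(p[2]));print(np.round(r,1).tolist())
p1,r=fit([(t,D,ut)],[.5,.1,1.6]);print(p1,np.round(r,1).tolist())
Z=.049
B=[[.046,-.027,Z],[.046,.027,Z],[-.046,-.027,Z],[-.046,.027,Z]]
b,r=fit([(t,B,ct([(491,126),(489,236),(677,132),(672,243)]))],[.5,.0,1.6]);print(b,np.degrees(b[2]),np.round(r,1).tolist())
# small battery check sizes
c=[rayz(t,u,Z) for u in ct([(491,126),(489,236),(677,132),(672,243)])];print(np.round(c,4), np.linalg.norm(c[0]-c[2]),np.linalg.norm(c[0]-c[1]))
E
```

```text
1 [0.57917348 0.02649638 1.66383404] 95.33066815950707
[[0.6, -0.4], [0.6, -0.2], [0.2, -0.3], [0.4, 0.3], [-0.7, 0.0], [-1.5, 0.7], [-0.2, -0.5], [0.6, -1.8], [-0.8, -1.0], [-1.0, -0.8], [1.8, -0.6], [0.5, -0.1]]
-1 [0.57949282 0.0271425  1.65437409] 94.78865296833185
[[0.6, 0.2], [0.1, 0.4], [0.1, -0.4], [-0.0, 0.1], [-0.8, -0.8], [-2.1, -0.1], [-0.2, -0.7], [0.1, -1.9], [18.8, 35.1], [-20.6, -38.0], [-21.0, -32.8], [-20.8, -34.4]]
[0.5787596  0.02674789 1.66018181] [[0.6, 0.0], [0.4, 0.3], [0.2, -0.1], [0.2, 0.5], [-0.7, -0.0], [-1.8, 0.6], [-0.2, -0.3], [0.4, -1.6]]
[ 0.57676128 -0.08287988  1.54836574] 88.7148222724071 [[0.2, 0.3], [-0.2, -0.3], [-0.3, 0.4], [0.3, -0.4]]
[[ 0.6053 -0.0371  0.049 ]
 [ 0.5502 -0.0367  0.049 ]
 [ 0.6037 -0.1301  0.049 ]
 [ 0.5479 -0.1277  0.049 ]] 0.09294153585928182 0.055182329146841604
```

```bash
cat >> h.py <<'E'
from scipy.spatial.transform import Rotation as Ro
def mv(st,pos,R):
    """shift cm & rotvec deg in tool axes from state st to pos,R(3x3)"""
    R0=Ro.from_euler("xyz",st["tcp_rot"],degrees=True).as_matrix()
    return np.round(R0.T@(np.array(pos)-st["tool_pos"])*100,2),np.round(Ro.from_matrix(R0.T@R).as_rotvec(degrees=True),2)
def down(yaw,tilt=0): # tilt>0: nose down (about tool/dock y)
    return (Ro.from_euler("z",yaw,degrees=True)*Ro.from_euler("y",tilt,degrees=True)*Ro.from_euler("x",180,degrees=True)).as_matrix()
E
python3 - <<'E'
from h import *
from workcell import manip
print(mv(manip.get_state(),[.5765,-.11,.16],down(88.7)))
E
```

```text
(array([ 48.05, -26.26,   5.83]), array([-7.000e-02, -5.000e-02, -6.448e+01]))
```

drive_tool(
  targets=[
    {"jaw": 1,"slide": [48,-26.3,5.8],"angular": [0,0,-64.5]},
    {"jaw": 1,"slide": [48,-26.3,5.8],"angular": [0,0,-64.5]},
    {"jaw": 1,"slide": [48,-26.3,5.8],"angular": [0,0,-64.5]},
    {"jaw": 1,"slide": [48,-26.3,5.8],"angular": [0,0,-64.5]},
    {"jaw": 1,"slide": [48,-26.3,5.8],"angular": [0,0,-64.5]},
    {"jaw": 1,"slide": [48,-26.3,5.8],"angular": [0,0,-64.5]},
    {"jaw": 1,"slide": [48,-26.3,5.8],"angular": [0,0,-64.5]},
    {"jaw": 1,"slide": [48,-26.3,5.8],"angular": [0,0,-64.5]},
    {"jaw": 1,"slide": [48,-26.3,5.8],"angular": [0,0,-64.5]},
    {"jaw": 1,"slide": [48,-26.3,5.8],"angular": [0,0,-64.5]},
    {"jaw": 1,"slide": [48,-26.3,5.8],"angular": [0,0,-64.5]},
    {"jaw": 1,"slide": [48,-26.3,5.8],"angular": [0,0,-64.5]},
    {"jaw": 1,"slide": [48,-26.3,5.8],"angular": [0,0,-64.5]},
  ],
)

```text
time: 1.78
tool_pos: [0.5757, -0.1115, 0.1609]
tcp_rot: [180.0, 0.0, 88.6]
force: [-0.1, -0.1, -0.3]
gripper_width: 0.0929
```

```bash
cat >> h.py <<'E'
def wsnap(name):
    from workcell import manip
    st=manip.get_state(); s=manip.snapshot("wrist"); cv2.imwrite(f"pics/{name}.png",s["image"])
    R0=Ro.from_euler("xyz",st["tcp_rot"],degrees=True).as_matrix()
    M=np.eye(4);M[:3,:3]=R0;M[:3,3]=st["tool_pos"]
    W=np.linalg.inv(M@s["tool_from_camera"]); s["R"]=W[:3,:3];s["t"]=W[:3,3]; s["st"]=st
    pickle.dump(s,open(name+".pkl","wb")); return s
E
python3 - <<'E'
from h import *
s=wsnap("w1");st=s["st"];print(st["time"],st["tool_pos"],st["tcp_rot"],st["force"],st["joint_positions"])
E
```

```text
1.775 [ 0.57566864 -0.11146835  0.16090854] [1.79982209e+02 9.65972417e-03 8.86271195e+01] [-0.11571938 -0.10315942 -0.33852316] [-1.59649243e+01  7.25714245e+00  9.15791566e+01 -4.92461761e-03
  8.11440500e+01 -1.45912880e+01]
```

View pics/w1.png

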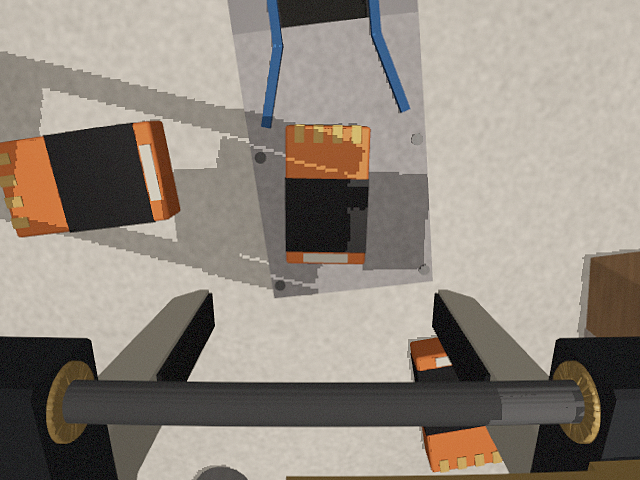

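Run:
```python
import cv2
i=cv2.imread("pics/w1.png")[105:305,225:440]; cv2.imwrite("pics/w1c.png",cv2.resize(i,None,fx=3,fy=3,interpolation=cv2.INTER_CUBIC))
i=cv2.imread("pics/w1.png")[0:130,215:430]; cv2.imwrite("pics/w1d.png",cv2.resize(i,None,fx=3.6,fy=3.6,interpolation=cv2.INTER_CUBIC))
```

```text
(no output)
```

View pics/w1c.png

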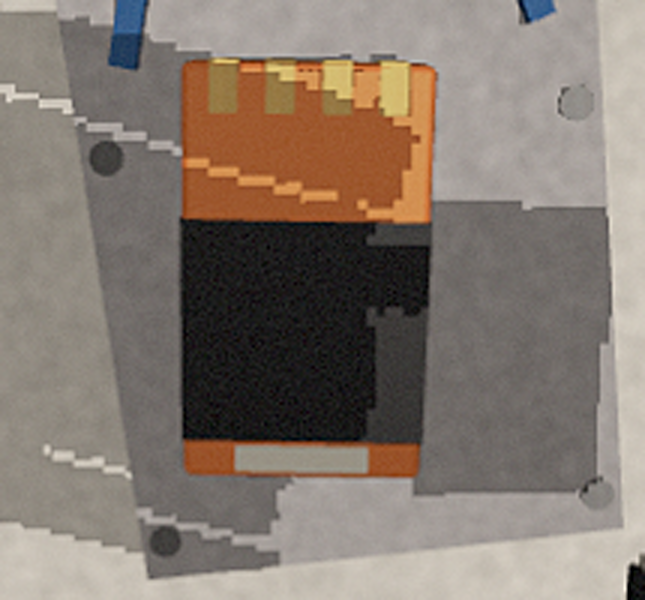

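View pics/w1d.png

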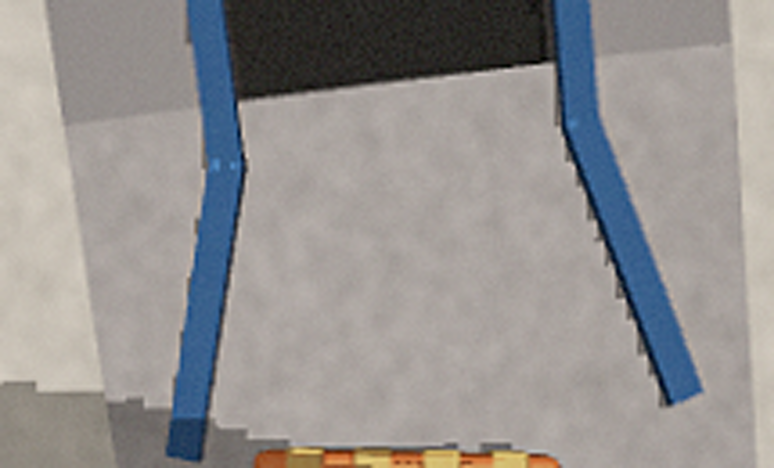

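Run:
```python
from h import *
w=pickle.load(open("w1.pkl","rb"));t=pickle.load(open("top0.pkl","rb"));s0=pickle.load(open("scene0.pkl","rb"))
cc=lambda a:(np.array(a,float)+.5)/3-.5+[225,105]
cd=lambda a:(np.array(a,float)+.5)/3.6-.5+[215,0]
Z=.049
B=[[.046,.027,Z],[.046,-.027,Z],[-.046,.027,Z],[-.046,-.027,Z]]
b,r=fit([(w,B,cc([(183,61),(435,65),(184,476),(419,478)]))],[.5,.0,1.6]);print(b,np.degrees(b[2]),np.round(r,1).tolist())
D=[[-.185,.06,.027],[-.185,-.06,.027],[0,.06,.027],[0,-.06,.027]]
uw=np.r_[cc([(149,577),(622,527)]),cd([(65,124),(728,43)])]
p,r=fit([(w,D,uw)],[.58,.03,1.66]);print(p,np.degrees(p[2]),np.round(r,1).tolist())
from workcell import manip
st=manip.get_state()
c,s=np.cos(b[2]),np.sin(b[2])
for d in(-.028,):
  print(b[0]+c*d,b[1]+s*d)
  print(mv(st,[b[0]+c*d,b[1]+s*d,.034],down(np.degrees(b[2]))))
```

```text
[ 0.57869271 -0.08449111  1.53202343] 87.77847671368222 [[-1.2, -0.4], [1.1, -0.4], [-0.3, 0.4], [0.4, 0.8]]
[0.58005357 0.02555618 1.66294975] 95.28000213019784 [[-0.6, 1.0], [0.4, 0.3], [-0.7, -0.1], [1.0, -0.7]]
0.5776073367126184 -0.11247006269208201
(array([-0.1 ,  0.18, 12.69]), array([0.02, 0.01, 0.86]))
```

drive_tool(
  targets=[
    {"jaw": 1,"slide": [-0.1,0.15,4],"angular": [0,0,0.7]},
    {"jaw": 1,"slide": [-0.1,0.15,8],"angular": [0,0,0.7]},
    {"jaw": 1,"slide": [-0.1,0.15,11],"angular": [0,0,0.7]},
    {"jaw": 1,"slide": [-0.1,0.15,12.2],"angular": [0,0,0.7]},
    {"jaw": 1,"slide": [-0.1,0.15,12.6],"angular": [0,0,0.7]},
    {"jaw": 1,"slide": [-0.1,0.15,12.6],"angular": [0,0,0.7]},
    {"jaw": 1,"slide": [-0.1,0.15,12.6],"angular": [0,0,0.7]},
  ],
)

```text
time: 2.7
tool_pos: [0.5786, -0.1117, 0.0362]
tcp_rot: [179.9, 0.0, 88.0]
force: [0.4, -0.4, 0.5]
gripper_width: 0.0929
```

Run:
```python
from h import *
s=wsnap("w2");st=s["st"];print(st["time"],st["tool_pos"],st["tcp_rot"],st["force"])
```

```text
2.7 [ 0.57861762 -0.11174678  0.03618553] [1.79865218e+02 3.15414679e-02 8.80218332e+01] [ 0.39220921 -0.38463746  0.46411885]
```

View pics/w2.png

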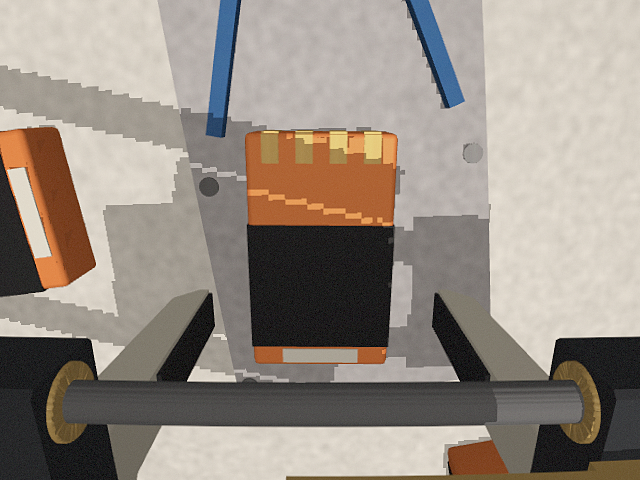

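The fingertips (213,295) and (434,295) straddle the tail half of the battery, which is centred near column 321. Next I close the gripper.

drive_tool(
  targets=[
    {"jaw": 0.5,"slide": [0,0,0.15],"angular": [0,0,0]},
    {"jaw": 0.5,"slide": [0,0,0.15],"angular": [0,0,0]},
    {"jaw": 0.5,"slide": [0,0,0.15],"angular": [0,0,0]},
    {"jaw": 0.5,"slide": [0,0,0.15],"angular": [0,0,0]},
    {"jaw": 0.5,"slide": [0,0,0.15],"angular": [0,0,0]},
    {"jaw": 0.5,"slide": [0,0,0.15],"angular": [0,0,0]},
  ],
  grip_force=35,
)

```text
time: 3.5
tool_pos: [0.5775, -0.1114, 0.0331]
tcp_rot: [-180.0, -0.0, 88.0]
force: [-0.1, -0.0, 0.5]
gripper_width: 0.0539
```

drive_tool(
  targets=[
    {"jaw": 0.5,"slide": [0,0,-0.5],"angular": [0,0,0]},
    {"jaw": 0.5,"slide": [0,0,-1.5],"angular": [0,0,0]},
    {"jaw": 0.5,"slide": [0,0,-3],"angular": [0,0,0]},
    {"jaw": 0.5,"slide": [0,0,-4.5],"angular": [0,0,0]},
    {"jaw": 0.5,"slide": [0,0,-5.5],"angular": [0,0,0]},
    {"jaw": 0.5,"slide": [0,0,-6],"angular": [0,0,0]},
    {"jaw": 0.5,"slide": [0,0,-6],"angular": [0,0,0]},
    {"jaw": 0.5,"slide": [0,0,-6],"angular": [0,0,0]},
  ],
)

```text
time: 4.5
tool_pos: [0.5771, -0.1113, 0.0925]
tcp_rot: [-179.9, -0.0, 88.0]
force: [0.2, -0.9, -4.2]
gripper_width: 0.0536
```

Run:
```python
from h import *
w=pickle.load(open("w2.pkl","rb"))
for u in [(246,132),(397,132),(254,363),(386,362)]: print(rayz(w,u,.049))
s=wsnap("w3");st=s["st"];print(st["time"],st["tool_pos"],st["tcp_rot"],st["force"])
from workcell import manip
s=manip.snapshot("top");cv2.imwrite("pics/t3.png",cv2.resize(s["image"][150:300,200:420],None,fx=3.5,fy=3.5,interpolation=cv2.INTER_CUBIC))
```

```text
[ 0.55453452 -0.0377246   0.049     ]
[ 0.60680899 -0.03953644  0.049     ]
[ 0.55004121 -0.12852879  0.049     ]
[ 0.60363501 -0.12999283  0.049     ]
4.5 [ 0.57705332 -0.11129656  0.09247168] [-1.79941375e+02 -1.35932866e-02  8.80212024e+01] [ 0.1783748  -0.91881442 -4.16964626]
```

View pics/w3.png

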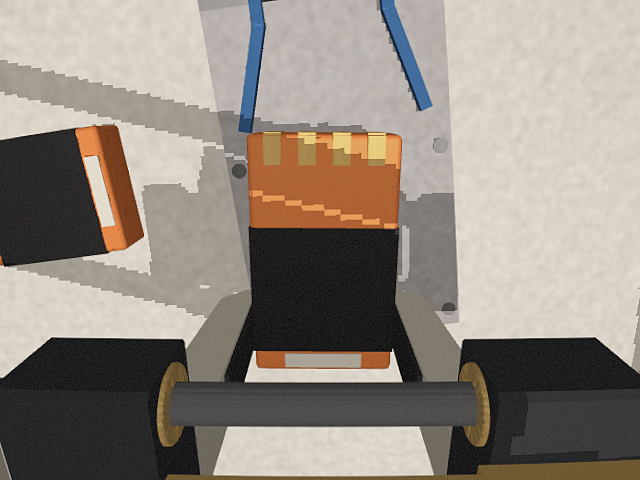

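View pics/t3.png

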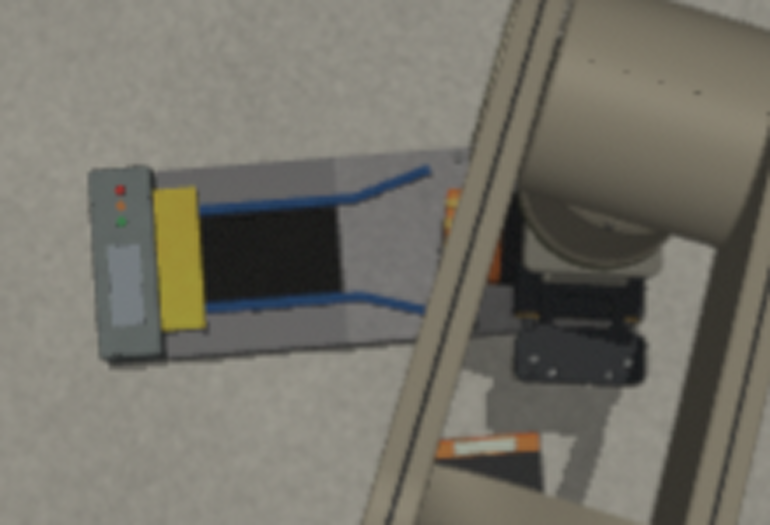

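```bash
cat >> h.py <<'E'
DK=np.array([.5796,.0260,np.radians(95.25)])
NT=np.array([.0735,0,.006])
def tcp_for(nose,th,yaw=95.25):
    R=down(yaw,th); return T2(DK,[nose])[0]-R@NT, R
E
python3 - <<'E'
from h import *
w=pickle.load(open("w3.pkl","rb"));st=w["st"]
# nose top corners in tool coords, plane tool z=-0.016
for u in [(249,132),(401,132),(257,367),(390,367)]:
    X=rayz(w,u,st["tool_pos"][2]+.016); R0=Ro.from_euler("xyz",st["tcp_rot"],degrees=True).as_matrix();print(R0.T@(X-st["tool_pos"]))
from workcell import manip
st=manip.get_state();print(mv(st,*tcp_for([.074,0,.062],16)),tcp_for([.074,0,.062],16)[0])
E
```

```text
[ 0.07323536 -0.02504377 -0.01595701]
[ 0.07324657  0.02653398 -0.01600978]
[-0.01764078 -0.02627163 -0.01597731]
[-0.0176211   0.02681692 -0.01603163]
(array([14.22, -0.28,  0.44]), array([ -1.08, -16.  ,  -7.17])) [0.57914239 0.03098011 0.08802692]
```

drive_tool(
  targets=[
    {"jaw": 0.5,"slide": [1,0,0],"angular": [0,-1,-0.5]},
    {"jaw": 0.5,"slide": [3,0,0.1],"angular": [-0.2,-3,-1.5]},
    {"jaw": 0.5,"slide": [5.5,-0.1,0.2],"angular": [-0.4,-6,-2.7]},
    {"jaw": 0.5,"slide": [8,-0.2,0.2],"angular": [-0.6,-9,-4]},
    {"jaw": 0.5,"slide": [10.5,-0.2,0.3],"angular": [-0.8,-12,-5.4]},
    {"jaw": 0.5,"slide": [12.8,-0.3,0.4],"angular": [-1,-14.5,-6.5]},
    {"jaw": 0.5,"slide": [13.8,-0.3,0.4],"angular": [-1.1,-15.7,-7]},
    {"jaw": 0.5,"slide": [14.2,-0.3,0.4],"angular": [-1.1,-16,-7.2]},
    {"jaw": 0.5,"slide": [14.2,-0.3,0.4],"angular": [-1.1,-16,-7.2]},
    {"jaw": 0.5,"slide": [14.2,-0.3,0.4],"angular": [-1.1,-16,-7.2]},
  ],
)

```text
time: 5.85
tool_pos: [0.5795, 0.0297, 0.0893]
tcp_rot: [179.9, 16.0, 95.2]
force: [-0.6, 0.3, -3.5]
gripper_width: 0.0538
```

Run:
```python
from h import *
s=wsnap("w4");st=s["st"];print(st["time"],st["tool_pos"],st["tcp_rot"],st["force"],st["joint_positions"])
R0=Ro.from_euler("xyz",st["tcp_rot"],degrees=True).as_matrix()
n=st["tool_pos"]+R0@NT;c,q=np.cos(DK[2]),np.sin(DK[2]);d=n[:2]-DK[:2];print("nose in dock",c*d[0]+q*d[1],-q*d[0]+c*d[1],n[2])
print(down(95.25,16).T@R0)
from workcell import manip
for k in("top","scene"):
  m=manip.snapshot(k);pickle.dump(m,open(k+"4.pkl","wb"))
  a=m["image"][150:290,205:405] if k=="top" else m["image"][200:315,245:420]
  cv2.imwrite(f"pics/{k}4.png",cv2.resize(a,None,fx=4,fy=4,interpolation=cv2.INTER_CUBIC))
```

```text
5.85 [0.57954019 0.02966088 0.0892561 ] [179.90041248  16.01901085  95.17910351] [-0.59380526  0.27526194 -3.47967118] [  8.1557235   11.6358999   96.13430176 -16.69511414  73.65887884
   7.89157823]
nose in dock 0.07264119962104569 -0.0003712133351683553 0.06320630327345904
[[ 9.99999238e-01 -1.18886487e-03 -3.33665700e-04]
 [ 1.18932980e-03  9.99998317e-01  1.39666649e-03]
 [ 3.32004691e-04 -1.39706227e-03  9.99998969e-01]]
```

View pics/w4.png

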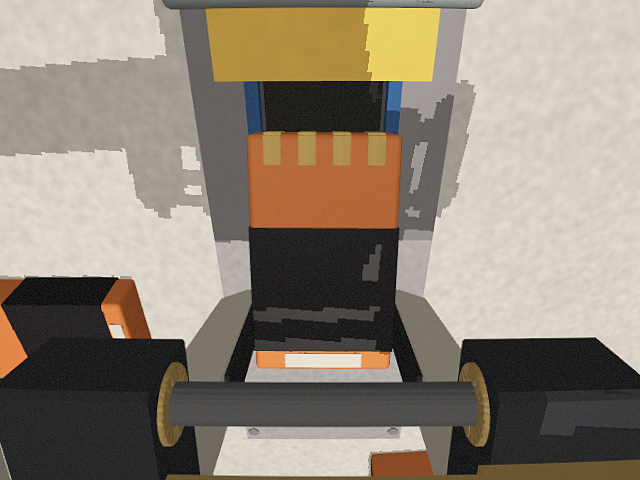

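View pics/top4.png

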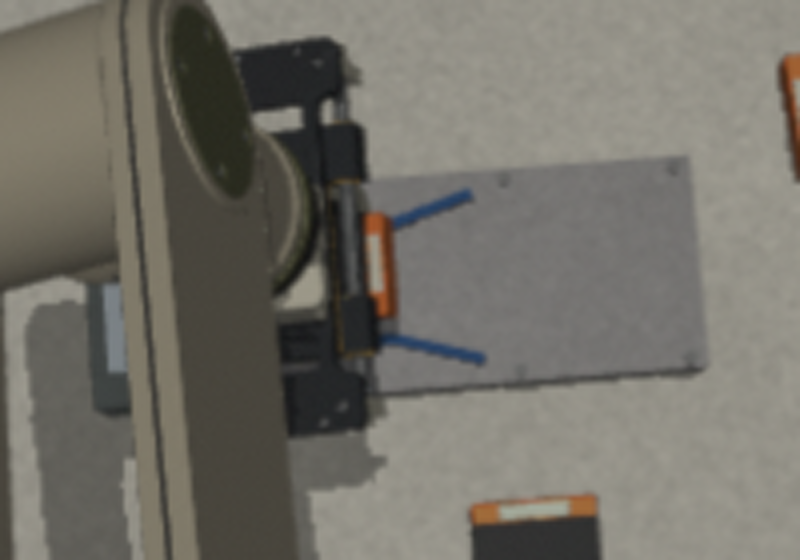

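View pics/scene4.png

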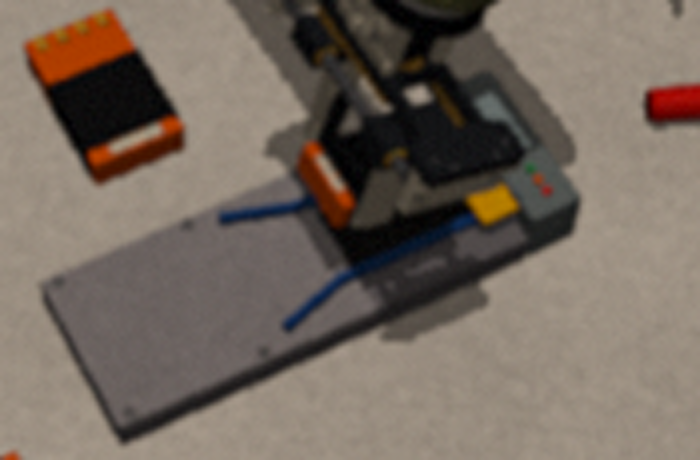

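Wrist view: the battery nose edge (249–401, row 132) sits over the dark bay, which runs between the blue guides (≈260–388, row 84). The yellow keeper's front edge is at row 81. I'll enlarge it and measure the bay directly in this picture.

Run:
```python
import cv2
i=cv2.imread("pics/w4.png")[60:160,225:425]; cv2.imwrite("pics/w4c.png",cv2.resize(i,None,fx=4,fy=4,interpolation=cv2.INTER_CUBIC))
```

```text
(no output)
```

View pics/w4c.png

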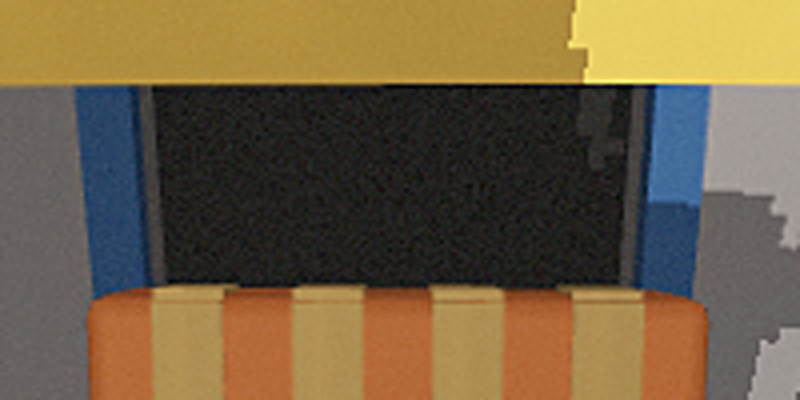

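Run:
```python
from h import *
w=pickle.load(open("w4.pkl","rb"))
print("pred keeper front top/low",proj(w,T2(DK,[[.088,-.04,.045],[.088,.04,.045],[.088,0,.045],[.088,0,.040]])), "guide outer mid", proj(w,T2(DK,[[.08,.0345,.034],[.08,-.0345,.034],[.06,.0345,.034],[.06,-.0345,.034]])))
for u in[(260,81),(390,81)]:
    d=rayz(w,u,.045)[:2]-DK[:2];c,q=np.cos(DK[2]),np.sin(DK[2]);print(c*d[0]+q*d[1],-q*d[0]+c*d[1])
from workcell import manip
st=manip.get_state()
for nose in([.078,.0003,.030],[.078,.0003,.017],[.088,.0003,.017]):
  print(mv(st,*tcp_for(nose,16)))
```

```text
pred keeper front top/low [[419.98135615  78.86432627]
 [223.57634962  79.11948935]
 [321.8045486   78.51976751]
 [321.80535056  76.02156245]] guide outer mid [[243.09160038  92.57698415]
 [400.5616844   92.36648992]
 [247.17460854 136.77786083]
 [396.65570168 136.55837401]]
0.08712672417193797 0.025190076602234407
0.0870755541480777 -0.027811651246674046
(array([ 1.42, -0.06,  3.05]), array([ 0.08,  0.02, -0.07]))
(array([ 1.78, -0.06,  4.3 ]), array([ 0.08,  0.02, -0.07]))
(array([ 2.74, -0.06,  4.02]), array([ 0.08,  0.02, -0.07]))
```

drive_tool(
  targets=[
    {"jaw": 0.5,"slide": [0.4,-0.06,0.8],"angular": [0,0,0]},
    {"jaw": 0.5,"slide": [0.9,-0.06,1.8],"angular": [0,0,0]},
    {"jaw": 0.5,"slide": [1.2,-0.06,2.6],"angular": [0,0,0]},
    {"jaw": 0.5,"slide": [1.4,-0.06,3.05],"angular": [0,0,0]},
    {"jaw": 0.5,"slide": [1.5,-0.06,3.4],"angular": [0,0,0]},
    {"jaw": 0.5,"slide": [1.6,-0.06,3.7],"angular": [0,0,0]},
    {"jaw": 0.5,"slide": [1.65,-0.06,3.9],"angular": [0,0,0]},
    {"jaw": 0.5,"slide": [1.65,-0.06,3.9],"angular": [0,0,0]},
  ],
)

```text
time: 7.0
tool_pos: [0.5784, 0.0356, 0.0471]
tcp_rot: [179.9, 16.0, 95.3]
force: [-1.1, -0.9, -3.6]
gripper_width: 0.0533
```

```bash
cat >> h.py <<'E'
def rep(st):
    R0=Ro.from_euler("xyz",st["tcp_rot"],degrees=True).as_matrix()
    n=st["tool_pos"]+R0@NT;c,q=np.cos(DK[2]),np.sin(DK[2]);d=n[:2]-DK[:2]
    print("t",st["time"],"nose in dock mm",np.round(np.array([c*d[0]+q*d[1],-q*d[0]+c*d[1],n[2]])*1e3,1),"rot",st["tcp_rot"].round(2),"F",st["force"].round(1),"M",st["moment"].round(2),"g",st["gripper_width"])
E
python3 - <<'E'
from h import *
s=wsnap("w5");rep(s["st"])
E
```

```text
t 7.0 nose in dock mm [78.6  0.3 21. ] rot [179.91  16.03  95.25] F [-1.1 -0.9 -3.6] M [ 0.19 -0.1  -0.04] g 0.053331761654443824
```

View pics/w5.png

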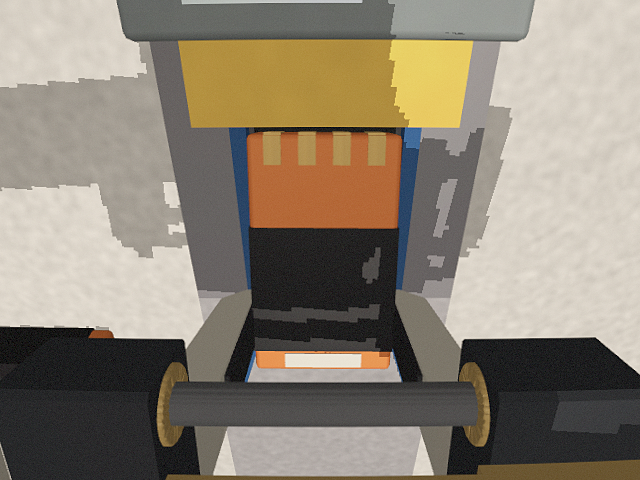

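drive_tool(
  targets=[
    {"jaw": 0.5,"slide": [0.06,0,0.2],"angular": [0,0,0]},
    {"jaw": 0.5,"slide": [0.1,0,0.35],"angular": [0,0,0]},
    {"jaw": 0.5,"slide": [0.13,0,0.45],"angular": [0,0,0]},
    {"jaw": 0.5,"slide": [0.13,0,0.45],"angular": [0,0,0]},
  ],
)

```text
time: 7.55
tool_pos: [0.5783, 0.0356, 0.0423]
tcp_rot: [179.9, 16.0, 95.3]
force: [-0.3, -0.9, -3.7]
gripper_width: 0.0539
```

Run:
```python
from h import *
from workcell import manip
rep(manip.get_state())
```

```text
t 7.55 nose in dock mm [78.7  0.4 16.2] rot [179.93  16.03  95.26] F [-0.3 -0.9 -3.7] M [ 0.2  -0.11 -0.01] g 0.05391269703044313
```

drive_tool(
  targets=[
    {"jaw": 0.5,"slide": [0.02,0,0.07],"angular": [0,0,0]},
    {"jaw": 0.5,"slide": [0.04,0,0.13],"angular": [0,0,0]},
    {"jaw": 0.5,"slide": [0.04,0,0.13],"angular": [0,0,0]},
  ],
)

```text
time: 7.92
tool_pos: [0.5785, 0.0357, 0.0411]
tcp_rot: [179.9, 16.0, 95.3]
force: [0.8, 0.5, -3.1]
gripper_width: 0.0537
```

drive_tool(
  targets=[
    {"jaw": 0.5,"slide": [0.2,0,-0.055],"angular": [0,0,0]},
    {"jaw": 0.5,"slide": [0.4,0,-0.11],"angular": [0,0,0]},
    {"jaw": 0.5,"slide": [0.6,0,-0.17],"angular": [0,0,0]},
    {"jaw": 0.5,"slide": [0.77,0,-0.22],"angular": [0,0,0]},
    {"jaw": 0.5,"slide": [0.87,0,-0.25],"angular": [0,0,0]},
    {"jaw": 0.5,"slide": [0.87,0,-0.25],"angular": [0,0,0]},
  ],
)

```text
time: 8.68
tool_pos: [0.5776, 0.0448, 0.0411]
tcp_rot: [179.9, 16.0, 95.3]
force: [0.1, 1.1, -3.1]
gripper_width: 0.0537
```

Run:
```python
from h import *
s=wsnap("w6");rep(s["st"])
```

```text
t 8.675 nose in dock mm [87.9  0.3 15. ] rot [179.91  16.02  95.26] F [ 0.1  1.1 -3.1] M [ 0.3  -0.02  0.09] g 0.05371445850245237
```

View pics/w6.png

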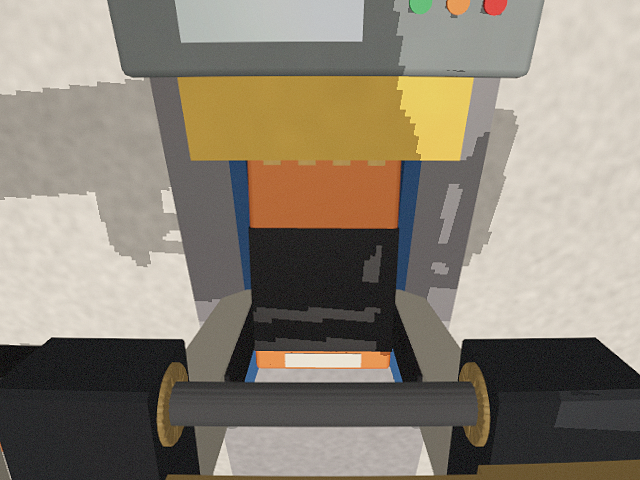

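The brass contacts are now hidden under the keeper (its edge is at row 160). I'll advance to feel the far wall.

drive_tool(
  targets=[
    {"jaw": 0.5,"slide": [0.07,0,-0.02],"angular": [0,0,0]},
    {"jaw": 0.5,"slide": [0.13,0,-0.04],"angular": [0,0,0]},
    {"jaw": 0.5,"slide": [0.13,0,-0.04],"angular": [0,0,0]},
  ],
)

```text
time: 9.1
tool_pos: [0.5774, 0.0461, 0.0411]
tcp_rot: [179.9, 16.0, 95.3]
force: [-0.0, -0.2, -3.2]
gripper_width: 0.0538
```

drive_tool(
  targets=[
    {"jaw": 0.5,"slide": [0.07,0,-0.02],"angular": [0,0,0]},
    {"jaw": 0.5,"slide": [0.12,0,-0.035],"angular": [0,0,0]},
    {"jaw": 0.5,"slide": [0.12,0,-0.035],"angular": [0,0,0]},
  ],
)

```text
time: 9.48
tool_pos: [0.5774, 0.047, 0.0412]
tcp_rot: [179.9, 16.0, 95.3]
force: [-0.2, -2.5, -3.0]
gripper_width: 0.0536
```

Run:
```python
from h import *
from workcell import manip
st=manip.get_state();rep(st)
for th,x in((14.7,.0906),(13.5,.0911)): print(mv(st,*tcp_for([x,.0003,.015],th,95.26)),tcp_for([x,.0003,.015],th)[0])
```

```text
t 9.475 nose in dock mm [90.1  0.3 15.1] rot [179.91  16.05  95.26] F [-0.2 -2.5 -3. ] M [-0.22 -0.12  0.01] g 0.05363512805550938
(array([ 0.03, -0.  ,  0.17]), array([ 0.09,  1.35, -0.  ])) [0.57737713 0.0469127  0.03945482]
(array([ 0.08, -0.  ,  0.31]), array([0.09, 2.55, 0.  ])) [0.57737684 0.0469158  0.03799245]
```

drive_tool(
  targets=[
    {"jaw": 0.5,"slide": [0.02,0,0.08],"angular": [0,0.7,0]},
    {"jaw": 0.5,"slide": [0.04,0,0.16],"angular": [0,1.35,0]},
    {"jaw": 0.5,"slide": [0.06,0,0.24],"angular": [0,2,0]},
    {"jaw": 0.5,"slide": [0.08,0,0.3],"angular": [0,2.5,0]},
    {"jaw": 0.5,"slide": [0.08,0,0.3],"angular": [0,2.5,0]},
  ],
)

```text
time: 10.1
tool_pos: [0.5774, 0.0469, 0.038]
tcp_rot: [179.9, 13.5, 95.2]
force: [-0.8, -4.2, -2.4]
gripper_width: 0.0538
```

Run:
```python
from h import *
from workcell import manip
st=manip.get_state();rep(st)
m=manip.snapshot("scene")
cv2.imwrite(f"pics/s7.png",cv2.resize(m["image"][200:315,265:420],None,fx=5,fy=5,interpolation=cv2.INTER_CUBIC))
```

```text
t 10.1 nose in dock mm [91.1  0.3 15. ] rot [179.91  13.52  95.23] F [-0.8 -4.2 -2.4] M [-0.64 -0.09  0.06] g 0.053814896926260514
```

View pics/s7.png

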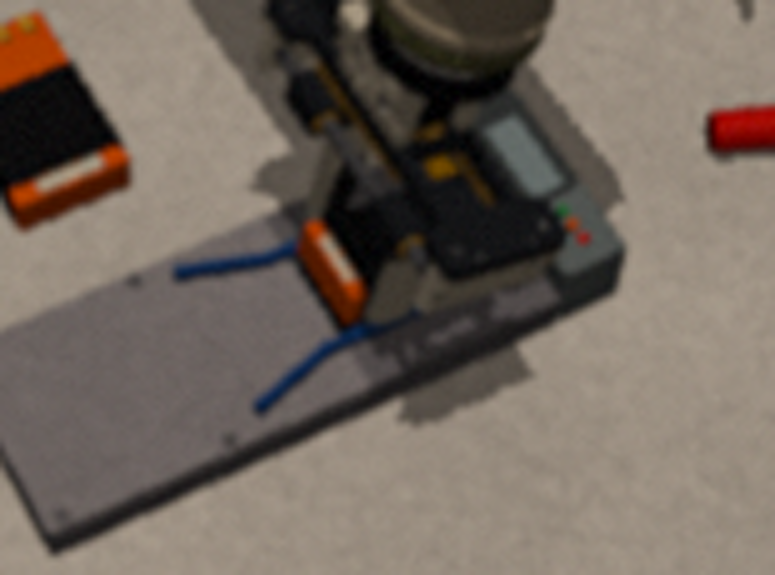

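drive_tool(
  targets=[
    {"jaw": 0.68,"slide": [0,0,0],"angular": [0,0,0]},
    {"jaw": 0.68,"slide": [0,0,0],"angular": [0,0,0]},
    {"jaw": 0.68,"slide": [0,0,0],"angular": [0,0,0]},
    {"jaw": 0.68,"slide": [0,0,0],"angular": [0,0,0]},
  ],
)

```text
time: 10.65
tool_pos: [0.5775, 0.0475, 0.0381]
tcp_rot: [179.9, 13.5, 95.3]
force: [-0.3, -1.1, -0.3]
gripper_width: 0.0636
```

Run:
```python
from h import *
s=wsnap("w8");rep(s["st"])
```

```text
t 10.65 nose in dock mm [91.7  0.2 15.1] rot [179.89  13.51  95.27] F [-0.3 -1.1 -0.3] M [ 0.08 -0.07 -0.04] g 0.06363115263363235
```

View pics/w8.png

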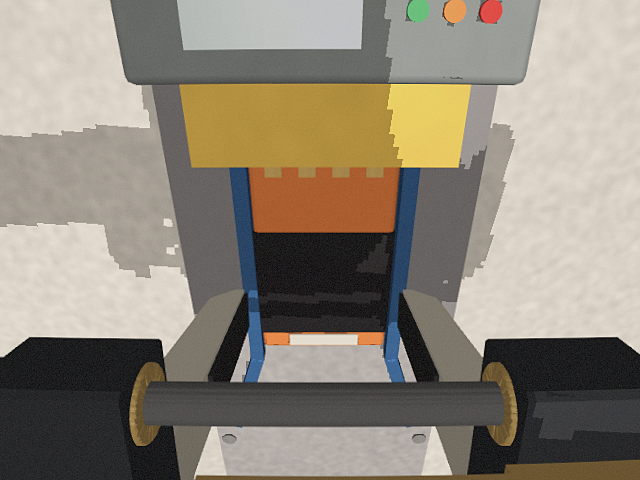

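The tail has dropped. I'll back up, level the tool and look.

drive_tool(
  targets=[
    {"jaw": 0.68,"slide": [0,0,-0.7],"angular": [0,0,0]},
    {"jaw": 0.68,"slide": [0,0,-2],"angular": [0,0,0]},
    {"jaw": 0.68,"slide": [0,0,-4],"angular": [0,3,0]},
    {"jaw": 0.3,"slide": [-1,0,-6],"angular": [0,7,0]},
    {"jaw": 0,"slide": [-3,0,-7.5],"angular": [0,11,0]},
    {"jaw": 0,"slide": [-5,0,-8],"angular": [0,13.5,0]},
    {"jaw": 0,"slide": [-6,0,-8],"angular": [0,13.5,0]},
    {"jaw": 0,"slide": [-6,0,-8],"angular": [0,13.5,0]},
  ],
)

```text
time: 11.7
tool_pos: [0.5809, 0.0074, 0.1301]
tcp_rot: [179.9, 0.1, 95.2]
force: [-0.3, 0.2, -0.3]
gripper_width: 0.0178
```

Run:
```python
from h import *
s=wsnap("w9");st=s["st"];rep(st);print(st["tool_pos"])
for z in(.037,.049,.043):
  print(z,proj(s,T2(DK,[[-.0005,.027,z],[-.0005,-.027,z],[0,0.0285,.027],[0,-.0285,.027]])).round(1).tolist())
cv2.imwrite("pics/w9c.png",cv2.resize(s["image"][60:330,200:450],None,fx=2.2,fy=2.2,interpolation=cv2.INTER_CUBIC))
```

```text
t 11.7 nose in dock mm [ 54.9   0.3 124. ] rot [1.799e+02 8.000e-02 9.523e+01] F [-0.3  0.2 -0.3] M [-0.06 -0.07 -0.01] g 0.017846209739937058
[0.58093992 0.00742643 0.13006482]
0.037 [[279.3, 217.5], [366.9, 217.4], [278.5, 213.1], [367.7, 213.1]]
0.049 [[277.4, 222.1], [368.9, 222.0], [278.5, 213.1], [367.7, 213.1]]
0.043 [[278.4, 219.7], [367.9, 219.6], [278.5, 213.1], [367.7, 213.1]]
```

View pics/w9.png

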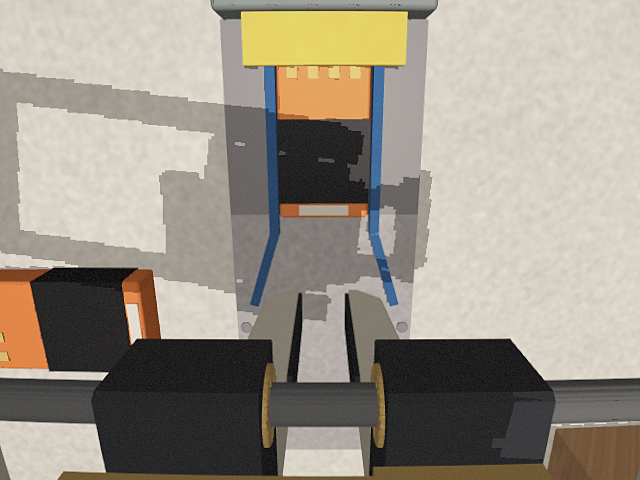

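View pics/w9c.png

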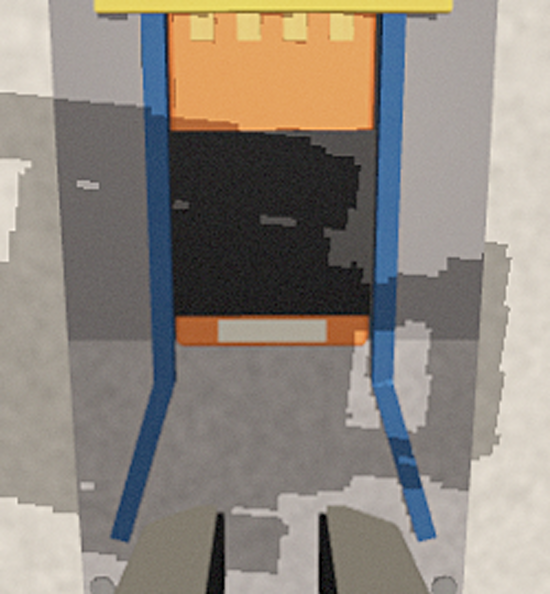

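Run:
```python
from h import *
from workcell import manip
st=manip.get_state()
print(mv(st,T2(DK,[[.016,.0003,.045]])[0],down(95.25)))
```

```text
(array([3.39, 0.03, 8.45]), array([0.05, 0.05, 0.03]))
```

drive_tool(
  targets=[
    {"jaw": 0,"slide": [3.4,0,1],"angular": [0,0,0]},
    {"jaw": 0,"slide": [3.4,0,4],"angular": [0,0,0]},
    {"jaw": 0,"slide": [3.4,0,6.5],"angular": [0,0,0]},
    {"jaw": 0,"slide": [3.4,0,7.8],"angular": [0,0,0]},
    {"jaw": 0,"slide": [3.4,0,8.4],"angular": [0,0,0]},
    {"jaw": 0,"slide": [3.4,0,8.8],"angular": [0,0,0]},
    {"jaw": 0,"slide": [3.4,0,8.8],"angular": [0,0,0]},
  ],
)

```text
time: 12.62
tool_pos: [0.5782, 0.0416, 0.0423]
tcp_rot: [179.9, 0.0, 95.3]
force: [0.5, -0.2, 0.7]
gripper_width: 0.0007
```

drive_tool(
  targets=[
    {"jaw": 0,"slide": [0,0,0.15],"angular": [0,0,0]},
    {"jaw": 0,"slide": [0,0,0.3],"angular": [0,0,0]},
    {"jaw": 0,"slide": [0,0,0.4],"angular": [0,0,0]},
    {"jaw": 0,"slide": [0,0,0.4],"angular": [0,0,0]},
  ],
)

```text
time: 13.12
tool_pos: [0.5778, 0.0416, 0.0377]
tcp_rot: [179.9, 0.0, 95.3]
force: [-0.7, -0.1, 0.2]
gripper_width: 0.0004
```

drive_tool(
  targets=[
    {"jaw": 0,"slide": [0,0,0.07],"angular": [0,0,0]},
    {"jaw": 0,"slide": [0,0,0.13],"angular": [0,0,0]},
    {"jaw": 0,"slide": [0,0,0.13],"angular": [0,0,0]},
  ],
)

```text
time: 13.5
tool_pos: [0.578, 0.0416, 0.0373]
tcp_rot: [179.9, 0.0, 95.3]
force: [-3.9, 0.3, 8.1]
gripper_width: 0.0005
```

Contact came at z = 37.3 mm with 8 N. A battery lying flat would have its top at 37 mm. I'll retract and take a last look.

drive_tool(
  targets=[
    {"jaw": 0,"slide": [0,0,-0.5],"angular": [0,0,0]},
    {"jaw": 0,"slide": [0,0,-2.5],"angular": [0,0,0]},
    {"jaw": 0,"slide": [0,0,-6],"angular": [0,0,0]},
    {"jaw": 0,"slide": [-3,0,-10],"angular": [0,0,0]},
    {"jaw": 0,"slide": [-8,0,-13],"angular": [0,0,0]},
    {"jaw": 0,"slide": [-12,0,-15],"angular": [0,0,0]},
    {"jaw": 0,"slide": [-12,0,-15],"angular": [0,0,0]},
    {"jaw": 0,"slide": [-12,0,-15],"angular": [0,0,0]},
  ],
)

```text
time: 14.5
tool_pos: [0.5886, -0.0775, 0.187]
tcp_rot: [179.9, 0.0, 95.3]
force: [-0.9, 0.3, -0.4]
gripper_width: 0.0005
```

Run:
```python
from h import *
from workcell import manip
s=manip.snapshot("scene");cv2.imwrite("pics/s10.png",s["image"])
cv2.imwrite("pics/s10c.png",cv2.resize(s["image"][205:315,250:400],None,fx=5,fy=5,interpolation=cv2.INTER_CUBIC))
w=wsnap("w10");rep(w["st"])
```

```text
t 14.55 nose in dock mm [-29.8   0.8 180.3] rot [ 1.7995e+02 -1.0000e-02  9.5310e+01] F [-0.6  0.3 -0.1] M [-0.03 -0.09 -0.06] g 0.0005072447361510276
```

View pics/s10.png

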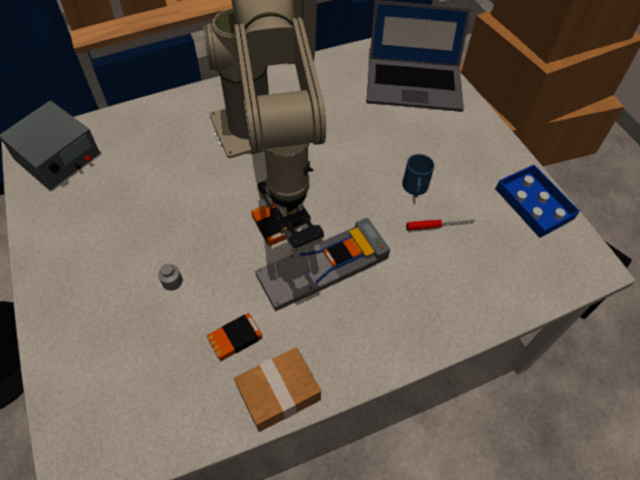

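View pics/s10c.png

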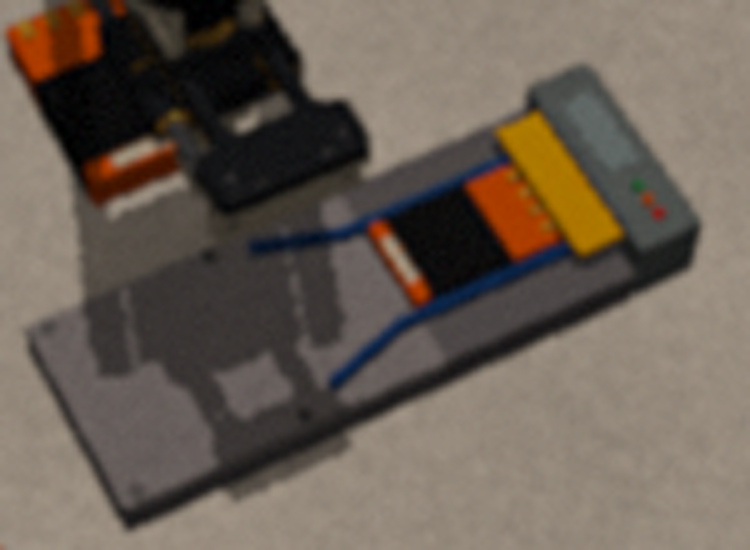

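View pics/w10.png

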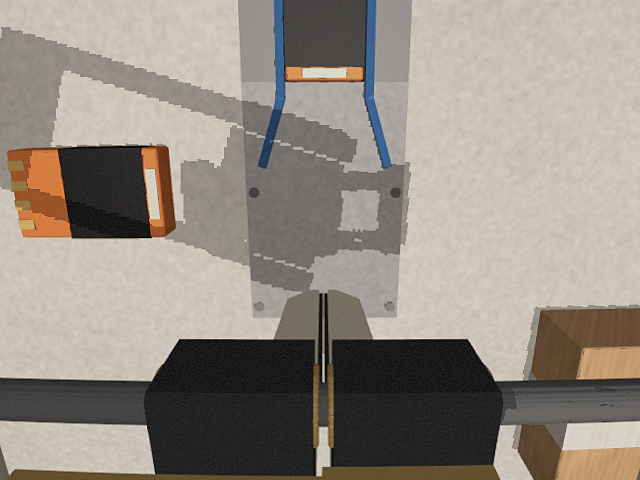

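The battery lies flat in the bay with its tail at the sill and its nose under the keeper. The mug (418,175), screwdriver (440,224) and weight (170,275) are at their original pixels.

Run:
```python
from workcell import manip
print(manip.close_job())
```

```text
the job is handed in; nothing more can be done
None
```

The battery is in the bay, flat on the floor with its nose under the keeper bar, and the job is handed in at about 14.6 s of the 42 s allowed.

**What I did:** I gripped the small battery by its tail half and lifted it clear of the deck. I turned it to line up with the dock and tilted the nose down 16°. I lowered the nose into the bay and slid it under the keeper until it lightly touched the far wall (about 2–4 N). I then eased the tilt to 13.5° and released, and the tail dropped by itself. Last, I pressed the tail with closed fingers.

**Last checks:**
- **Flat:** the press met the battery's top at 37.3 mm with 8 N, and a flat battery's top should be at 37 mm. The tail edge lies at the sill in the wrist picture.
- **Under the keeper:** the last scene picture shows the nose under the yellow bar.
- **Bystanders:** the mug, screwdriver and weight are where they were in the first picture. The robot is clear of everything.
- **Forces:** no force reading I took was above about 10 N; I read them only at the end of each move.

**Disagreement:** the dock's position along x differed by about 1 mm between the wrist picture and the earlier fit. I allowed for this by feeling for the wall and the floor.

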